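# Bin the spent tubes and close the waste pot

### The job

Clear the spent things from the bench: put the two tubes and the one dropper bottle that lie on their sides into the open waste pot, then set its lid, which lies beside it, on the pot so that it sits fully home and level. Leave the pot standing where it is and do not disturb the things in use: the bottle that stands upright, the marker, the timer and the forceps.

Things in the scene. Friction and masses are not known exactly. Their poses are not given: they have to be found in the camera images.
- pot: Milky waste pot, slightly conical, 160 mm across at the rim, 186 mm high, loose, standing on the bench at the right. Origin: centre of its foot, z up. Mouth 148 mm wide inside, inner floor 124 mm wide and 4 mm above the origin. It is open at the start; a few used pipettes stand inside, below the rim.
- lid: Round white lid, 169 mm across, 48 mm high, 0.12 kg, loose, lying knob up on the bench near the front, left of the pot. Origin: centre of its underside, z up. A plug tapering to 132 mm drops 12 mm into the mouth; home, its origin is 169 mm above the pot's. Top face at z = 20 mm; a round knob 27 mm across, z = 20 to 48 mm, is gripped from above.
- tube_a: Spent capped sample tube lying on the bench: glass 13 mm across, ribbed cap 17 mm across, 106 mm long in all. Origin on the bench under its middle. In the body's own x, y the tube runs from the cap end at (+11, -53) mm to the round end at (-12, +57) mm.
- tube_a_mid (a point): Middle of the axis of tube_a, 8 mm above the bench while it lies there: grip here across the glass.
- tube_b: A second spent tube like tube_a, lying on the bench. In its own x, y it runs from the cap end at (-27, -49) mm to the round end at (+30, +52) mm.
- tube_b_mid (a point): Middle of the axis of tube_b, 8 mm above the bench while it lies there: grip here across the glass.
- bottle: Empty white plastic dropper bottle with a pointed screw cap lying on its side, 32 mm across, 86 mm long. Origin: centre of its bottom; its own z axis runs along the bottle to the tip of the cap (the round body ends at z = 62 mm). It lies with its axis 16 mm above the bench.
- bottle_mid (a point): Point on the bottle's axis 36 mm from its bottom: grip here across the body.
- dropper_near: Dropper bottle in use standing upright, 32 mm across, 86 mm high, among the waste; not to be disturbed. Origin: centre of its bottom.
- marker: Marker pen, 138 x 12 x 14 mm (long along its own y), lying at the left; stays. Origin: centre of its underside.
- timer: Lab timer, 68 x 68 x 19 mm, lying near the front edge at the right; stays. Origin: centre of its underside.
- forceps: Steel forceps, 130 x 19 x 8 mm (long along its own y), lying near the front edge at the right; stay. Origin: centre of its underside.

How it is judged:
On the way:
1. both spent tubes and the lying bottle are inside the pot (horizontal distance between each of tube_a_mid, tube_b_mid, bottle_mid and pot below 0.07 m and z of tube_a_mid in the frame of pot between 0 and 0.14 m and z of tube_b_mid in the frame of pot between 0 and 0.14 m and z of bottle_mid in the frame of pot between 0 and 0.14 m), for 0.2 s.
At the end, for the whole second after the job is handed in: Both lying tubes and the lying bottle are in the pot (middles within 70 mm of its axis, under 140 mm above its foot); the lid is home on the rim: centred within 6 mm, height within 4 mm, level within 0.04 rad, at rest; the pot stands upright within 50 mm of where it was (all of step 1 and horizontal distance between lid and pot below 0.006 m and z of lid in the frame of pot between 0.165 and 0.1732 m and angle between each of lid, pot's own z axis and vertical below 0.04 rad and height (world z) of pot below 0.008 m and distance of pot from where it was at the start of the episode below 0.05 m and linear speed of each of lid, pot below 0.02 m/s); the robot touches nothing.
It fails at once if the pot is tipped by more than 0.3 rad or moved by more than 60 mm (angle between pot's own z axis and vertical above 0.3 rad or distance of pot from where it was at the start of the episode above 0.06 m).
It fails at once if a thing in use (upright bottle, marker, timer, forceps) is moved by more than 30 mm, or the upright bottle is tipped by more than 0.5 rad (distance of any of dropper_near, marker, timer, forceps from where it was at the start of the episode above 0.03 m or angle between dropper_near's own z axis and vertical above 0.5 rad).
It also fails if it takes over 70 s, if anything falls off the work surface, if the arm or the gripper's body presses on something with over 40 N, if the wrist force passes 120 N, or if a joint passes its speed limit or range.

### The arm

A 7-joint arm with a two-finger parallel gripper is mounted at the origin on a cart in front of the work surface, level with it; the furniture and walls round the work are solid. World frame = base frame: x ahead of the robot, y to its left, z up, the work surface at z = 0. Lengths are in m, angles in rad, forces in N, time in s.
With the tool pointing down it reaches from about 0.425 to 0.95 m from the base axis. Payload 16.7 kg.
Tool frame: the origin (TCP) lies midway between the tips of the shut fingers; the grasp point (between the pads) lies 19 mm behind it; z points along the fingers, y is the line along which they close (so a half turn about z gives the same grasp; the last joint's range is limited). The gripper opens to 94 mm and grips with 3 to 60 N. Pads are 16 mm wide; open, the fingers measure 119 mm over their backs; the gripper's body (75 mm by 177 mm) begins 78 mm behind the grasp point.
Start: joints at [-1.466, 0.426, 0.074, 1.606, -0.034, 1.111, -0.067], TCP at [0.169, 0.653, 0.205] pointing down, gripper open.
Joint ranges: [-2.85, 2.85], [-0.5, 2.14], [-1.23, 1.37], [0.21, 2.46], [-1.02, 4.16], [0.16, 2.05], [-2.73, 2.73]. Speed limits (rad/s): [1.89, 1.89, 2.39, 2.39, 3.01, 3.01, 3.01].

### API

Orientations are given as a rotation vector (axis times angle).
In Python, from bench import sense, read_camera, sign_off gives the robot as it stands.
- The arm moves only by the tool drive_tool, never from a script. Its argument "rows" is a list of rows, each an object of numbers: "rx", "ry", "rz": the turn, a rotation vector about the tool's x, y, z as a fraction of full scale; "dx", "dy", "dz": the shift along the tool's x, y, z as a fraction of full scale; "fingers": the opening, from -1 (shut) to 1 (fully open). In form: [{"rx": .., "ry": .., "rz": .., "dx": .., "dy": .., "dz": .., "fingers": ..}, ...]. A call has exactly 5 rows; each row shifts and turns the commanded pose from where the row before left it, along the tool's axes as they then stand; what a row does not reach is not made up. Full scale, the value 1, is 400 mm for a shift and 90 degrees for a turn. A row lasts 1/10 s, in which the tool goes at most 50 mm and 8.59 degrees, less where a joint would pass 70% of its speed; a pose out of reach is approached as far as the arm can. A call with a number of a shift or a turn outside -1 to 1 is refused whole. A call with a gripper value outside its range is refused whole. The fingers move at their own pace and stop on an object; "newtons" is the grip in N (left out, the last holds). Time passes only in rows, so rows that do not move let the fingers close, or fill a call up. It gives the time, the measured TCP pose, the force, the opening and the grip force at its end, in the units of the state.
- sense(): the state, without advancing time (a new reading comes with each control period).
- read_camera(name): name is "scene" or "top" or "wrist"; returns a dict with "img" (384x512x3 uint8, red, green, blue), "depth" (384x512 float32, m along the optical axis (not along the pixel's ray), 0 where there is no reading), "intrinsics" (3x3 intrinsics, pixels), "R" (3x3) and "t" (3): a world point X has camera coordinates R X + t. Camera axes: x right, y down, z forward; pixel columns grow to the right and rows downward; lengths in m; the calibration is good to about 2 mm. A picture is of the moment at which its call begins.
- sign_off(): hands the job in; it is judged then, once.
The state is a dict: "clock": time; "joint_positions": joint angles; "dq": joint speeds; "effort": joint torques, N m; "ee_pos": TCP position; "orientation": TCP orientation; "force": force on the tool from outside, world axes, zero at the start; "torque": the same for the moment, N m; "grip_width": opening from 0.0 (shut) to 1.0 (fully open); "finger_force": force on a finger pad.
Only numpy, scipy, OpenCV 4.12 (cv2) and the standard library are available. Lean on these libraries where they do the work, as an engineer would, in place of code of your own. Each camera call takes 0.05 s, during which the arm holds its last target. There are 200 camera calls.

## Working session

There is one attempt and no reset: what is moved stays moved. The work goes in short steps, Python scripts to look and compute and a tool call to move; the robot and the scene stay as the last step left them, time stands still between calls to the robot, and variables do not carry over. Pictures are saved under pics/ and viewed, at most 10 in all, crops included, and the job is handed in when it is done.

Besides the shell and the picture viewer there is one more tool, called after "Emit:" as name(argument=value, ...) on one line, values as JSON. drive_tool: Moves the arm, as the interface text tells. Shift numbers are shares of 400 mm and turn numbers shares of 90 degrees, none past 1 either way. Its arguments: {"type":"object","properties":{"rows":{"type":"array","items":{"type":"object","properties":{"rx":{"type":"number"},"ry":{"type":"number"},"rz":{"type":"number"},"dx":{"type":"number"},"dy":{"type":"number"},"dz":{"type":"number"},"fingers":{"type":"number"}}}},"newtons":{"type":"number"}},"required":["rows"]}

```bash
mkdir -p pics; python3 - <<'E'
from bench import *
import cv2,numpy as np
s=sense();print({k:np.round(v,3) for k,v in s.items()})
for n in ("scene","top"):
    c=read_camera(n);np.savez(f"{n}.npz",**c)
    cv2.imwrite(f"pics/{n}.png",cv2.resize(c["img"][:,:,::-1],(800,600),interpolation=cv2.INTER_CUBIC))
    print(n,c["intrinsics"],c["R"],c["t"])
E
```

```text
{'clock': np.float64(0.0), 'joint_positions': array([-1.466,  0.427,  0.074,  1.607, -0.034,  1.111, -0.067]), 'dq': array([-0.   ,  0.   ,  0.001,  0.   ,  0.001, -0.001, -0.001]), 'effort': array([ 1.0000e-03, -9.3584e+01,  3.6670e+00, -4.5420e+01, -4.9000e-02,
        2.0000e-02,  0.0000e+00]), 'ee_pos': array([0.169, 0.653, 0.205]), 'orientation': array([-3.980e-01, -3.116e+00,  2.000e-03]), 'force': array([-0.143,  0.608,  0.277]), 'torque': array([-0.033, -0.065, -0.024]), 'finger_force': np.float64(0.0), 'grip_width': np.float64(0.999)}
scene [[375.83417536   0.         259.25887518]
 [  0.         375.83417536 188.99082354]
 [  0.           0.           1.        ]] [[ 0.67631738 -0.73660976 -0.00092867]
 [-0.30446464 -0.2783954  -0.9109321 ]
 [ 0.67074294  0.61636196 -0.41255527]] [-0.33565427  0.22525741  0.69420458]
top [[493.29121355   0.         252.86939233]
 [  0.         493.29121355 189.98203648]
 [  0.           0.           1.        ]] [[ 0.01360494 -0.99989736 -0.00449137]
 [-0.97491465 -0.01226675 -0.22224077]
 [ 0.22216286  0.00740228 -0.97498147]] [0.05243211 0.54883577 1.36910465]
```

View pics/top.png

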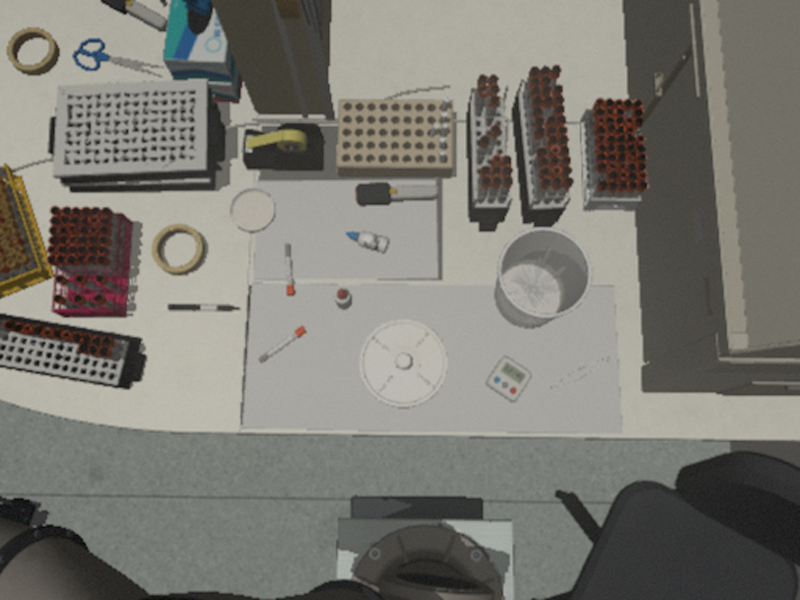

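View pics/scene.png

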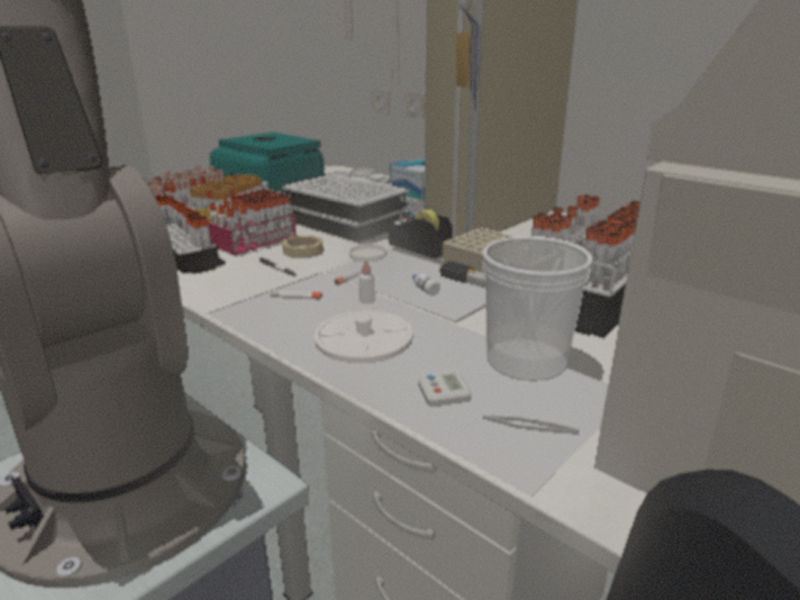

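The top view shows the tubes at about (290,270) and (283,344), the lying bottle at (368,241), the upright bottle at (343,297), the lid knob at (403,361) and the pot mouth at (545,268). I'll enlarge crops of both views to read points more closely.

```bash
python3 - <<'E'
import cv2,numpy as np
a=np.load("top.npz")["img"][140:270,155:305,::-1];b=np.load("scene.npz")["img"][145:240,165:315,::-1]
cv2.imwrite("pics/topc.png",cv2.resize(a,None,fx=4.5,fy=4.5,interpolation=cv2.INTER_CUBIC))
cv2.imwrite("pics/scenec.png",cv2.resize(b,None,fx=5,fy=5,interpolation=cv2.INTER_CUBIC))
E
```

```text
(no output)
```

View pics/topc.png

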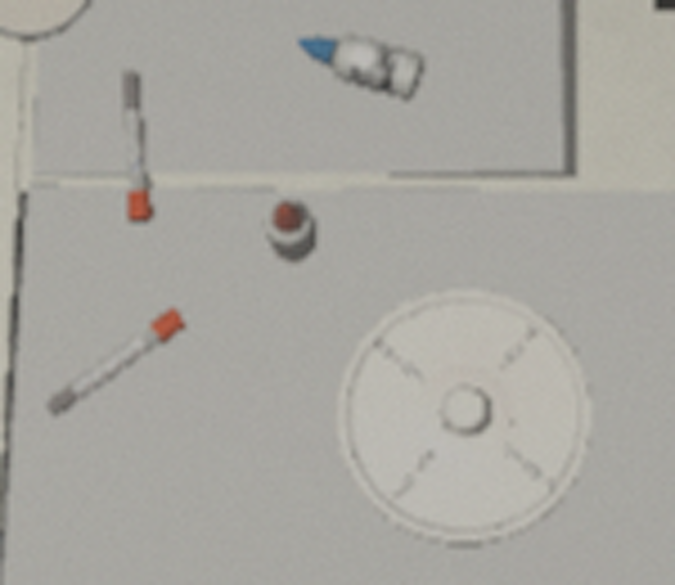

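View pics/scenec.png

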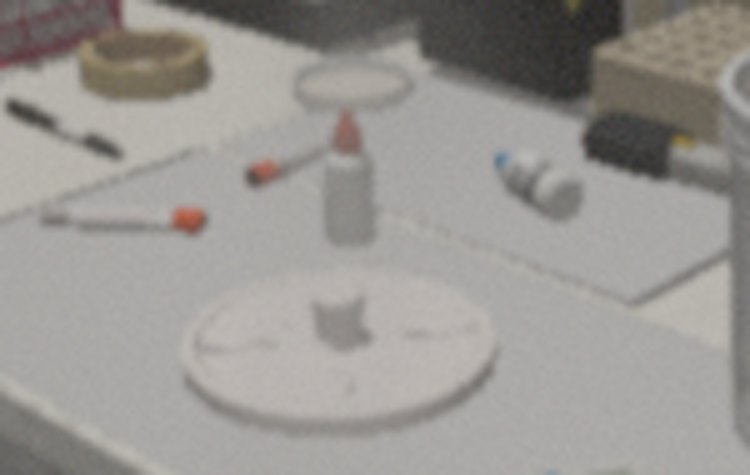

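The crops show, in crop pixels:

| Point | Top view | Scene view |
|---|---|---|
| Far tube, cap centre | (140,206) | (262,172) |
| Far tube, round end | (131,73) | – |
| Near tube, cap centre | (168,325) | (190,220) |
| Near tube, round end | (55,407) | (43,217) |
| Bottle, tip | (300,43) | (497,157) |
| Bottle, bottom | (413,77) | (567,195) |
| Knob, top | (466,410) | (341,303) |
| Upright bottle, cap | (290,212) | – |

```bash
cat > h.py <<'E'
import numpy as np,cv2
from scipy.optimize import least_squares
def load(n): return dict(np.load(n+".npz"))
def ray(c,p):
    d=np.linalg.inv(c["intrinsics"])@[p[0],p[1],1]; return -c["R"].T@c["t"],c["R"].T@d
def atz(c,p,z):
    o,d=ray(c,p);return o+d*(z-o[2])/d[2]
def tri(c1,p1,c2,p2):
    o1,d1=ray(c1,p1);o2,d2=ray(c2,p2)
    s=np.linalg.lstsq(np.c_[d1,-d2],o2-o1,rcond=None)[0]
    a,b=o1+s[0]*d1,o2+s[1]*d2
    return (a+b)/2,np.linalg.norm(a-b)
def cloud(c):
    v,u=np.mgrid[:384,:512];z=c["depth"];K=c["intrinsics"]
    P=np.stack([(u-K[0,2])/K[0,0]*z,(v-K[1,2])/K[1,1]*z,z],-1)
    return (P-c["t"])@c["R"]
def circ(P):
    f=lambda q:np.hypot(P[:,0]-q[0],P[:,1]-q[1])-q[2]
    return least_squares(f,[*P[:,:2].mean(0),.08],loss="soft_l1",f_scale=.003).x
E
python3 - <<'E'
from h import *
np.set_printoptions(precision=4,suppress=True)
T,S=load("top"),load("scene")
t=lambda u,v:((u+.5)/4.5-.5+155,(v+.5)/4.5-.5+140)
s=lambda u,v:((u+.5)/5-.5+165,(v+.5)/5-.5+145)
for n,a,b in [("far cap",(140,206),(262,172)),("near cap",(168,325),(190,220)),("near round",(55,407),(43,217)),("tip",(300,43),(497,157)),("bot",(413,77),(567,195)),("knob",(466,410),(341,303))]:
    print(n,*tri(T,t(*a),S,s(*b)))
z=lambda p,h:atz(T,t(*p),h)
print("far tube",z((131,73),.008),z((140,221),.008));print("near",z((55,407),.008),z((180,317),.008))
print("bottle",z((300,43),.016),z((413,77),.016));print("up",z((290,212),.08));print("knob",z((466,410),.048))
P=cloud(T);m=lambda b:P[(P[...,0]>b[0])&(P[...,0]<b[1])&(P[...,1]>b[2])&(P[...,1]<b[3])&(P[...,2]>b[4])&(P[...,2]<b[5])]
k=z((466,410),.048)
L=m((k[0]-.1,k[0]+.1,k[1]-.1,k[1]+.1,.012,.03));print("lid depth",len(L),circ(L)[:2],L.min(0),L.max(0),(L.min(0)+L.max(0))/2)
K=m((k[0]-.03,k[0]+.03,k[1]-.03,k[1]+.03,.04,.06));print("knob",len(K),K.mean(0))
B=m((.5,.8,-.4,-.1,.172,.2));print("rim",len(B),circ(B),np.median(B[:,2]),B.min(0),B.max(0))
for i in (T,):
    c=z((300,43),.016)*.6+z((413,77),.016)*.4
    print("surface near bottle/tubes",np.median(m((c[0]-.06,c[0]+.06,c[1]-.06,c[1]+.06,-.02,.01))[:,2]))
    Q=m((c[0]-.06,c[0]+.06,c[1]-.06,c[1]+.06,.012,.05));print("bottle pts",len(Q),Q.min(0),Q.max(0),Q.mean(0))
E
```

```text
far cap [0.5728 0.2613 0.0117] 0.003951222978096661
near cap [0.4928 0.2392 0.0104] 0.0049676595832128445
near round [0.4364 0.3122 0.0093] 0.0025321755551597773
tip [0.6868 0.1566 0.0166] 0.00459977623657679
bot [0.6637 0.0786 0.0193] 0.007056657115355988
knob [0.4341 0.0412 0.0421] 0.0050654911100731295
far tube [0.665  0.2733 0.008 ] [0.5617 0.2626 0.008 ]
near [0.4355 0.3131 0.008 ] [0.4967 0.2332 0.008 ]
bottle [0.6852 0.1582 0.016 ] [0.6621 0.0811 0.016 ]
up [0.5523 0.1566 0.08  ]
knob [0.4313 0.0429 0.048 ]
lid depth 2447 [0.4345 0.0453] [ 0.345  -0.036   0.0121] [0.5166 0.1288 0.0296] [0.4308 0.0464 0.0208]
knob 75 [0.4336 0.0451 0.0473]
rim 1204 [ 0.6616 -0.1762  0.1067] 0.18538153377246863 [ 0.5001 -0.2744  0.172 ] [ 0.7999 -0.1     0.1954]
surface near bottle/tubes 0.0010931575449138699
bottle pts 241 [0.6477 0.0761 0.0131] [0.6909 0.1589 0.041 ] [0.6698 0.1124 0.0271]
```

Heights agree: the tubes measure about 10 mm, the bottle axis about 17 mm, and the knob top 42–47 mm against the nominal 48 mm. I'll fit the pot rim robustly and write a small move planner.

```bash
cat > plan.py <<'E'
import sys,numpy as np
from bench import sense
from scipy.spatial.transform import Rotation as Ro
def plan(x,y,z,yaw,s=None):
    """yaw = world angle (deg, mod 180) of the tool y axis; tool straight down"""
    s=s or sense();R=Ro.from_rotvec(s["orientation"]);M=R.as_matrix()
    yc=np.degrees(np.arctan2(M[1,1],M[0,1]));d=(yaw-yc+90)%180-90
    a=np.radians(yc+d);ya=np.array([np.cos(a),np.sin(a),0]);za=np.array([0,0,-1.]);
    G=np.c_[np.cross(ya,za),ya,za]
    rv=np.degrees((R.inv()*Ro.from_matrix(G)).as_rotvec())
    D=np.array([x,y,z])-s["ee_pos"]
    print("t",round(float(s["clock"]),1),"tcp",np.round(s["ee_pos"],4),"yaw",round(yc,1),"q7",round(s["joint_positions"][6],2))
    print("turn frac",np.round(rv/90,4),"rows>=",np.ceil(np.linalg.norm(rv)/8.5))
    print("shift frac, axes now",np.round(M.T@D/.4,4)," after turn",np.round(G.T@D/.4,4),"rows>=",np.ceil(np.linalg.norm(D)/.05))
if __name__=="__main__": plan(*map(float,sys.argv[1:]))
E
python3 - <<'E'
from h import *
np.set_printoptions(precision=4,suppress=True)
for n in ("top","scene"):
    P=cloud(load(n)).reshape(-1,3);P=P[(abs(P[:,2]-.18)<.012)]
    P=P[np.hypot(P[:,0]-.655,P[:,1]+.19)<.12]
    for r in (.077,.0785):
        f=lambda q:np.hypot(P[:,0]-q[0],P[:,1]-q[1])-r
        for g in ((.65,-.19),(.68,-.2)):
            o=least_squares(f,g,loss="cauchy",f_scale=.003);print(n,len(P),r,o.x,o.cost)
T=load("top")
# rim read from 800x600 picture: left 497, right 591, far 228
q=lambda u,v,z:atz(T,((u+.5)*.64-.5,(v+.5)*.64-.5),z)
print(q(496.5,272,.18),q(591,268,.18),q(545,228,.186))
P=cloud(T);m=(P[...,0]>.7)&(P[...,0]<1)&(abs(P[...,1]+.1)<.3);
for y in np.arange(-.35,.2,.05):
    mm=m&(abs(P[...,1]-y)<.025)&(T["depth"]>0);print(round(y,2),[round(float(P[...,2][mm&(abs(P[...,0]-x)<.025)].max(initial=-1)),2) for x in np.arange(.72,.98,.05)])
E
python3 plan.py .613 .268 .10 96
```

```text
top 793 0.077 [ 0.6888 -0.176 ] 0.010503582733522395
top 793 0.077 [ 0.6888 -0.176 ] 0.010503582635159206
top 793 0.0785 [ 0.6872 -0.1758] 0.010510286859702647
top 793 0.0785 [ 0.6872 -0.1758] 0.010510286823640046
scene 1059 0.077 [ 0.6822 -0.1788] 0.015352211712044721
scene 1059 0.077 [ 0.6822 -0.1788] 0.015352211707259306
scene 1059 0.0785 [ 0.6804 -0.1784] 0.015495509938496264
scene 1059 0.0785 [ 0.6804 -0.1784] 0.015495509946937528
[ 0.5675 -0.1137  0.18  ] [ 0.5765 -0.2755  0.18  ] [ 0.6454 -0.1977  0.186 ]
-0.35 [0.07, 0.12, 0.12, 0.13, 0.12, 0.01]
-0.3 [0.06, 0.12, 0.12, 0.12, 0.12, 0.01]
-0.25 [0.19, 0.19, 0.19, 0.19, 0.19, 0.19]
-0.2 [0.19, 0.19, 0.19, 0.19, 0.2, 0.19]
-0.15 [0.19, 0.19, 0.14, 0.14, 0.14, 0.13]
-0.1 [0.19, 0.19, 0.19, 0.19, 0.19, 0.01]
-0.05 [0.01, 0.01, 0.09, 0.09, 0.09, 0.06]
-0.0 [0.01, 0.03, 0.09, 0.09, 0.09, 0.06]
0.05 [0.01, 0.04, 0.06, 0.06, 0.06, 0.06]
0.1 [0.01, 0.04, 0.06, 0.06, 0.06, 0.06]
0.15 [0.01, 0.03, 0.06, 0.06, 0.45, 0.06]
t 0.1 tcp [0.1694 0.653  0.2049] yaw 75.5 q7 -0.07
turn frac [-7.000e-04 -1.000e-04 -2.282e-01] rows>= 3.0
shift frac, axes now [-1.3151 -0.6529  0.263 ]  after turn [-1.0023 -1.0731  0.2622] rows>= 12.0
```

Emit:
drive_tool(rows=[{"rz": -0.076, "fingers": 1}, {"rz": -0.076, "fingers": 1}, {"rz": -0.076, "fingers": 1}, {"dx": -0.077, "dy": -0.0825, "dz": 0.01, "fingers": 1}, {"dx": -0.077, "dy": -0.0825, "dz": 0.01, "fingers": 1}])

```text
invalid input
```

Emit:
drive_tool(rows=[{"dx": -0.077, "dy": -0.0825, "dz": 0.01, "fingers": 1}, {"dx": -0.077, "dy": -0.0825, "dz": 0.01, "fingers": 1}, {"dx": -0.077, "dy": -0.0825, "dz": 0.01, "fingers": 1}, {"dx": -0.077, "dy": -0.0825, "dz": 0.01, "fingers": 1}, {"dx": -0.077, "dy": -0.0825, "dz": 0.01, "fingers": 1}])

```text
invalid input
```

Emit:
drive_tool(rows=[{"dx": -0.077, "dy": -0.0825, "dz": 0.01, "fingers": 1}, {"dx": -0.077, "dy": -0.0825, "dz": 0.01, "fingers": 1}, {"dx": -0.077, "dy": -0.0825, "dz": 0.01, "fingers": 1}, {"dx": -0.077, "dy": -0.0825, "dz": 0.01, "fingers": 1}, {"fingers": 1}])

```text
invalid input
```

```bash
python3 - <<'E'
from h import *
from bench import *
np.set_printoptions(precision=4,suppress=True)
T,S=load("top"),load("scene")
q=lambda c,u,v,z:atz(c,((u+.5)*.64-.5,(v+.5)*.64-.5),z)
print("scene rim",q(S,482,265,.18),q(S,591,268,.18),q(S,536,240,.186))
for n,c in(("top",T),("scene",S)):
    P=cloud(c).reshape(-1,3)
    P=P[(abs(P[:,2]-.183)<.008)];P=P[np.hypot(P[:,0]-.568,P[:,1]+.195)<.095]
    f=lambda p:np.hypot(P[:,0]-p[0],P[:,1]-p[1])-.078
    o=least_squares(f,(.568,-.195),loss="cauchy",f_scale=.002);print(n,len(P),o.x)
c=read_camera("wrist");np.savez("wrist.npz",**c)
cv2.imwrite("pics/w1.png",c["img"][:,:,::-1])
E
python3 plan.py .613 .268 .05 96
```

```text
scene rim [ 0.4903 -0.1567  0.18  ] [ 0.586  -0.2788  0.18  ] [ 0.6246 -0.1647  0.186 ]
top 456 [ 0.5689 -0.1935]
scene 809 [ 0.5699 -0.1981]
t 0.1 tcp [0.1694 0.653  0.205 ] yaw 75.5 q7 -0.07
turn frac [-6.000e-04 -1.000e-04 -2.282e-01] rows>= 3.0
shift frac, axes now [-1.3151 -0.653   0.3881]  after turn [-1.0023 -1.0733  0.3874] rows>= 13.0
```

View pics/w1.png

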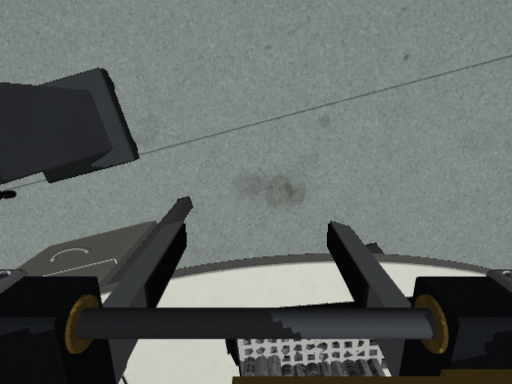

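The wrist picture shows the arm still at its start, since the calls were refused. Perhaps every key is needed. The pot centre comes to (0.569, -0.195), agreed by both views to about 2 mm each.

Emit:
drive_tool(rows=[{"rx": 0, "ry": 0, "rz": -0.076, "dx": 0, "dy": 0, "dz": 0, "fingers": 1}, {"rx": 0, "ry": 0, "rz": -0.076, "dx": 0, "dy": 0, "dz": 0, "fingers": 1}, {"rx": 0, "ry": 0, "rz": -0.076, "dx": 0, "dy": 0, "dz": 0, "fingers": 1}, {"rx": 0, "ry": 0, "rz": 0, "dx": -0.077, "dy": -0.0825, "dz": 0, "fingers": 1}, {"rx": 0, "ry": 0, "rz": 0, "dx": -0.077, "dy": -0.0825, "dz": 0, "fingers": 1}], newtons=20)

```text
clock: 0.65
ee_pos: [0.2374, 0.5936, 0.2048]
orientation: [0.168, -3.137, 0.001]
force: [1.8, 0.0, 0.4]
grip_width: 1.0
finger_force: 0.0
```

Emit:
drive_tool(rows=[{"rx": 0, "ry": 0, "rz": 0, "dx": -0.077, "dy": -0.0825, "dz": 0, "fingers": 1}, {"rx": 0, "ry": 0, "rz": 0, "dx": -0.077, "dy": -0.0825, "dz": 0, "fingers": 1}, {"rx": 0, "ry": 0, "rz": 0, "dx": -0.077, "dy": -0.0825, "dz": 0, "fingers": 1}, {"rx": 0, "ry": 0, "rz": 0, "dx": -0.077, "dy": -0.0825, "dz": 0, "fingers": 1}, {"rx": 0, "ry": 0, "rz": 0, "dx": -0.077, "dy": -0.0825, "dz": 0, "fingers": 1}], newtons=20)

```text
clock: 1.15
ee_pos: [0.4091, 0.4445, 0.2054]
orientation: [0.164, -3.137, 0.0]
force: [-0.2, 0.1, -0.5]
grip_width: 1.0
finger_force: 0.0
```

Emit:
drive_tool(rows=[{"rx": 0, "ry": 0, "rz": 0, "dx": -0.077, "dy": -0.0825, "dz": 0, "fingers": 1}, {"rx": 0, "ry": 0, "rz": 0, "dx": -0.077, "dy": -0.0825, "dz": 0, "fingers": 1}, {"rx": 0, "ry": 0, "rz": 0, "dx": -0.077, "dy": -0.0825, "dz": 0.05, "fingers": 1}, {"rx": 0, "ry": 0, "rz": 0, "dx": -0.077, "dy": -0.0825, "dz": 0.05, "fingers": 1}, {"rx": 0, "ry": 0, "rz": 0, "dx": -0.077, "dy": -0.0825, "dz": 0.05, "fingers": 1}], newtons=20)

```text
clock: 1.65
ee_pos: [0.5794, 0.2966, 0.1448]
orientation: [-0.164, 3.137, 0.0]
force: [0.9, 0.8, -0.8]
grip_width: 1.0
finger_force: 0.0
```

```bash
python3 plan.py .613 .268 .004 96
```

```text
t 1.6 tcp [0.5794 0.2966 0.1448] yaw 96.0 q7 1.18
turn frac [ 0.0001  0.0001 -0.0001] rows>= 1.0
shift frac, axes now [-0.0759 -0.08    0.352 ]  after turn [-0.076 -0.08   0.352] rows>= 3.0
```

Emit:
drive_tool(rows=[{"rx": 0, "ry": 0, "rz": 0, "dx": -0.077, "dy": -0.081, "dz": 0, "fingers": 0.0}, {"rx": 0, "ry": 0, "rz": 0, "dx": 0, "dy": 0, "dz": 0.11, "fingers": 0}, {"rx": 0, "ry": 0, "rz": 0, "dx": 0, "dy": 0, "dz": 0.11, "fingers": 0}, {"rx": 0, "ry": 0, "rz": 0, "dx": 0, "dy": 0, "dz": 0.08, "fingers": 0}, {"rx": 0, "ry": 0, "rz": 0, "dx": 0, "dy": 0, "dz": 0, "fingers": 0}], newtons=20)

```text
clock: 2.15
ee_pos: [0.6095, 0.2676, 0.021]
orientation: [0.163, -3.131, 0.005]
force: [0.6, -0.1, -0.6]
grip_width: 0.612
finger_force: 0.0
```

```bash
python3 plan.py .613 .268 .004 96; python3 - <<'E'
from bench import *;import cv2
c=read_camera("wrist");cv2.imwrite("pics/w2.png",c["img"][:,:,::-1])
E
```

```text
t 2.1 tcp [0.6095 0.2676 0.021 ] yaw 96.0 q7 1.27
turn frac [-0.0018 -0.0043 -0.0002] rows>= 1.0
shift frac, axes now [-0.0092  0.0002  0.0424]  after turn [-0.0089  0.0001  0.0424] rows>= 1.0
```

View pics/w2.png

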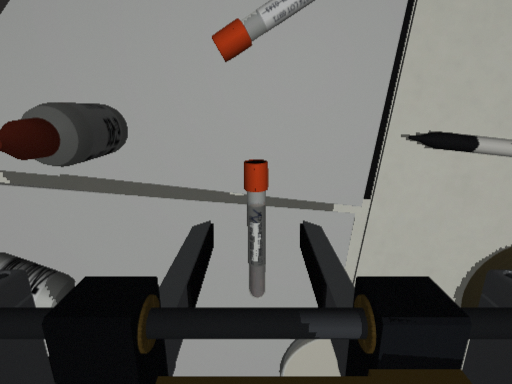

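The tube (cap at (256,175), round end at (257,292)) lies centred and parallel between the fingers. I'll go down, close and lift.

Emit:
drive_tool(rows=[{"rx": 0, "ry": 0, "rz": 0, "dx": -0.005, "dy": 0, "dz": 0.042, "fingers": 0}, {"rx": 0, "ry": 0, "rz": 0, "dx": 0, "dy": 0, "dz": 0, "fingers": -1}, {"rx": 0, "ry": 0, "rz": 0, "dx": 0, "dy": 0, "dz": 0, "fingers": -1}, {"rx": 0, "ry": 0, "rz": 0, "dx": 0, "dy": 0, "dz": 0, "fingers": -1}, {"rx": 0, "ry": 0, "rz": 0, "dx": 0, "dy": 0, "dz": 0, "fingers": -1}], newtons=20)

```text
clock: 2.7
ee_pos: [0.6147, 0.2694, 0.0096]
orientation: [-0.164, 3.136, 0.001]
force: [-0.1, 0.2, 0.3]
grip_width: 0.193
finger_force: 0.0
```

Emit:
drive_tool(rows=[{"rx": 0, "ry": 0, "rz": 0, "dx": 0, "dy": 0, "dz": 0, "fingers": -1}, {"rx": 0, "ry": 0, "rz": 0, "dx": 0, "dy": 0, "dz": 0, "fingers": -1}, {"rx": 0, "ry": 0, "rz": 0, "dx": 0, "dy": 0, "dz": 0, "fingers": -1}, {"rx": 0, "ry": 0, "rz": 0, "dx": 0, "dy": 0, "dz": -0.05, "fingers": -1}, {"rx": 0, "ry": 0, "rz": 0, "dx": 0, "dy": 0, "dz": -0.1, "fingers": -1}], newtons=20)

```text
clock: 3.2
ee_pos: [0.6124, 0.2683, 0.0665]
orientation: [0.164, -3.133, 0.004]
force: [0.5, 0.0, 0.4]
grip_width: 0.115
finger_force: 19.3
```

```bash
python3 plan.py .569 -.195 .25 96;python3 plan.py .569 -.195 .25 0
```

```text
t 3.2 tcp [0.6124 0.2683 0.0665] yaw 96.0 q7 1.27
turn frac [-0.0014 -0.0031 -0.0002] rows>= 1.0
shift frac, axes now [ 0.2308 -1.1416 -0.455 ]  after turn [ 0.2289 -1.1405 -0.4587] rows>= 11.0
t 3.2 tcp [0.6124 0.2683 0.0665] yaw 96.0 q7 1.27
turn frac [ 0.0012 -0.0036 -0.9335] rows>= 10.0
shift frac, axes now [ 0.2308 -1.1416 -0.455 ]  after turn [ 1.1582  0.1084 -0.4587] rows>= 11.0
```

Gripped (about 11 mm, 19 N). Carry to the pot.

Emit:
drive_tool(rows=[{"rx": 0, "ry": 0, "rz": 0, "dx": 0.02, "dy": -0.06, "dz": -0.1, "fingers": -1}, {"rx": 0, "ry": 0, "rz": 0, "dx": 0.02, "dy": -0.09, "dz": -0.08, "fingers": -1}, {"rx": 0, "ry": 0, "rz": 0, "dx": 0.02, "dy": -0.1, "dz": -0.07, "fingers": -1}, {"rx": 0, "ry": 0, "rz": 0, "dx": 0.02, "dy": -0.1, "dz": -0.07, "fingers": -1}, {"rx": 0, "ry": 0, "rz": 0, "dx": 0.02, "dy": -0.1, "dz": -0.07, "fingers": -1}], newtons=20)

```text
clock: 3.7
ee_pos: [0.5927, 0.0843, 0.2259]
orientation: [-0.164, 3.137, 0.0]
force: [1.0, -0.3, 0.5]
grip_width: 0.121
finger_force: 19.3
```

Emit:
drive_tool(rows=[{"rx": 0, "ry": 0, "rz": 0, "dx": 0.02, "dy": -0.115, "dz": -0.03, "fingers": -1}, {"rx": 0, "ry": 0, "rz": 0, "dx": 0.02, "dy": -0.115, "dz": -0.02, "fingers": -1}, {"rx": 0, "ry": 0, "rz": 0, "dx": 0.02, "dy": -0.115, "dz": 0, "fingers": -1}, {"rx": 0, "ry": 0, "rz": 0, "dx": 0.02, "dy": -0.115, "dz": 0, "fingers": -1}, {"rx": 0, "ry": 0, "rz": 0, "dx": 0.02, "dy": -0.115, "dz": 0, "fingers": -1}], newtons=20)

```text
clock: 4.2
ee_pos: [0.5769, -0.1487, 0.245]
orientation: [-0.164, 3.137, 0.0]
force: [1.2, 0.3, -0.8]
grip_width: 0.113
finger_force: 19.3
```

```bash
python3 plan.py .569 -.195 .18 96
```

```text
t 4.2 tcp [ 0.5769 -0.1487  0.245 ] yaw 96.0 q7 1.92
turn frac [ 0.      0.0003 -0.0002] rows>= 1.0
shift frac, axes now [ 0.0319 -0.113   0.1625]  after turn [ 0.0318 -0.113   0.1625] rows>= 2.0
```

Emit:
drive_tool(rows=[{"rx": 0, "ry": 0, "rz": 0, "dx": 0.032, "dy": -0.11, "dz": 0, "fingers": -1}, {"rx": 0, "ry": 0, "rz": 0, "dx": 0, "dy": 0, "dz": 0.06, "fingers": -1}, {"rx": 0, "ry": 0, "rz": 0, "dx": 0, "dy": 0, "dz": 0.06, "fingers": -1}, {"rx": 0, "ry": 0, "rz": 0, "dx": 0, "dy": 0, "dz": 0.04, "fingers": -1}, {"rx": 0, "ry": 0, "rz": 0, "dx": 0, "dy": 0, "dz": 0, "fingers": -1}], newtons=20)

```text
clock: 4.7
ee_pos: [0.568, -0.1917, 0.1787]
orientation: [0.163, -3.134, -0.001]
force: [0.2, -0.0, -0.1]
grip_width: 0.113
finger_force: 19.3
```

Emit:
drive_tool(rows=[{"rx": 0, "ry": 0, "rz": 0, "dx": 0, "dy": 0, "dz": 0, "fingers": -0.3}, {"rx": 0, "ry": 0, "rz": 0, "dx": 0, "dy": 0, "dz": 0, "fingers": -0.3}, {"rx": 0, "ry": 0, "rz": 0, "dx": 0, "dy": 0, "dz": 0, "fingers": -0.3}, {"rx": 0, "ry": 0, "rz": 0, "dx": 0, "dy": 0, "dz": -0.1, "fingers": -0.3}, {"rx": 0, "ry": 0, "rz": 0, "dx": 0, "dy": 0, "dz": -0.1, "fingers": -0.3}], newtons=20)

```text
clock: 5.2
ee_pos: [0.5688, -0.1919, 0.2617]
orientation: [0.164, -3.136, -0.0]
force: [0.5, -0.0, -0.2]
grip_width: 0.352
finger_force: 0.0
```

```bash
python3 - <<'E'
from bench import *;import cv2,numpy as np
c=read_camera("wrist");np.savez("wrist.npz",**c);cv2.imwrite("pics/w3.png",c["img"][:,:,::-1])
E
python3 plan.py .466 .273 .1 37.4
```

```text
t 5.2 tcp [ 0.5714 -0.193   0.269 ] yaw 95.9 q7 2.0
turn frac [0.0012 0.0048 0.6505] rows>= 7.0
shift frac, axes now [0.1444 1.1869 0.4191]  after turn [1.0856 0.4983 0.4225] rows>= 11.0
```

View pics/w3.png

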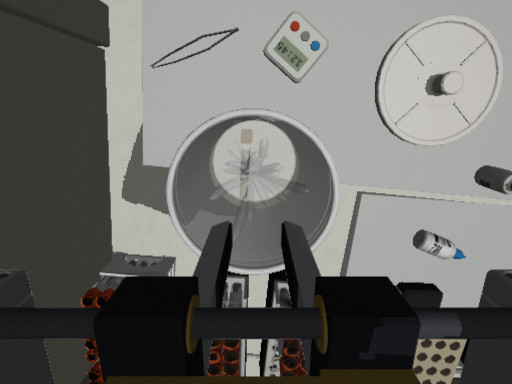

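The tube is in the pot, and the rim ellipse is centred at about (252,191). Next is the near tube. I'll also cross-check the pot and knob positions from this view.

Emit:
drive_tool(rows=[{"rx": 0, "ry": 0, "rz": 0, "dx": 0, "dy": 0.118, "dz": 0, "fingers": 0}, {"rx": 0, "ry": 0, "rz": 0, "dx": 0, "dy": 0.118, "dz": 0, "fingers": 0}, {"rx": 0, "ry": 0, "rz": 0, "dx": 0, "dy": 0.118, "dz": 0, "fingers": 0}, {"rx": 0, "ry": 0, "rz": 0, "dx": 0, "dy": 0.118, "dz": 0, "fingers": 0}, {"rx": 0, "ry": 0, "rz": 0, "dx": 0, "dy": 0.118, "dz": 0, "fingers": 0}])

```text
clock: 5.75
ee_pos: [0.5444, 0.0446, 0.2615]
orientation: [-0.164, 3.136, 0.001]
force: [1.1, -0.4, 0.1]
grip_width: 0.501
finger_force: 0.0
```

Emit:
drive_tool(rows=[{"rx": 0, "ry": 0, "rz": 0.093, "dx": 0, "dy": 0, "dz": 0, "fingers": 0}, {"rx": 0, "ry": 0, "rz": 0.093, "dx": 0, "dy": 0, "dz": 0, "fingers": 0}, {"rx": 0, "ry": 0, "rz": 0.093, "dx": 0, "dy": 0, "dz": 0, "fingers": 0}, {"rx": 0, "ry": 0, "rz": 0.093, "dx": 0, "dy": 0, "dz": 0, "fingers": 0}, {"rx": 0, "ry": 0, "rz": 0.093, "dx": 0, "dy": 0, "dz": 0, "fingers": 0}])

```text
clock: 6.25
ee_pos: [0.5449, 0.0428, 0.2612]
orientation: [0.976, 2.985, 0.001]
force: [0.1, -0.4, 0.8]
grip_width: 0.502
finger_force: 0.0
```

Emit:
drive_tool(rows=[{"rx": 0, "ry": 0, "rz": 0.093, "dx": 0, "dy": 0, "dz": 0, "fingers": 0}, {"rx": 0, "ry": 0, "rz": 0.093, "dx": 0, "dy": 0, "dz": 0, "fingers": 0}, {"rx": 0, "ry": 0, "rz": 0, "dx": 0.116, "dy": 0.038, "dz": 0, "fingers": 0}, {"rx": 0, "ry": 0, "rz": 0, "dx": 0.116, "dy": 0.038, "dz": 0, "fingers": 0}, {"rx": 0, "ry": 0, "rz": 0, "dx": 0.116, "dy": 0.038, "dz": 0, "fingers": 0}])

```text
clock: 6.75
ee_pos: [0.4959, 0.1824, 0.2614]
orientation: [1.393, 2.815, 0.002]
force: [1.5, 0.8, 0.5]
grip_width: 0.503
finger_force: 0.0
```

Emit:
drive_tool(rows=[{"rx": 0, "ry": 0, "rz": 0, "dx": 0.116, "dy": 0.038, "dz": 0, "fingers": 0}, {"rx": 0, "ry": 0, "rz": 0, "dx": 0.116, "dy": 0.038, "dz": 0, "fingers": 0}, {"rx": 0, "ry": 0, "rz": 0, "dx": 0, "dy": 0, "dz": 0.12, "fingers": 0}, {"rx": 0, "ry": 0, "rz": 0, "dx": 0, "dy": 0, "dz": 0.12, "fingers": 0}, {"rx": 0, "ry": 0, "rz": 0, "dx": 0, "dy": 0, "dz": 0.12, "fingers": 0}])

```text
clock: 7.25
ee_pos: [0.4643, 0.2739, 0.116]
orientation: [1.391, 2.816, 0.003]
force: [0.8, 1.2, -0.4]
grip_width: 0.498
finger_force: 0.0
```

```bash
python3 plan.py .466 .273 .004 37.4; python3 - <<'E'
from h import *
W=load("wrist");print("rim L,R,near,far",*[np.round(atz(W,p,.182),4) for p in((166,190),(340,190),(252,109),(252,273))]);print("knob",np.round(atz(W,(453,82),.048),4))
print("bottle",np.round(atz(W,(467,256),.016),4),np.round(atz(W,(416,240),.016),4))
E
```

```text
t 7.2 tcp [0.4643 0.2739 0.116 ] yaw 37.4 q7 0.07
turn frac [ 0.0015 -0.0001  0.0004] rows>= 1.0
shift frac, axes now [-0.0043  0.0013  0.2799]  after turn [-0.0042  0.002   0.2799] rows>= 3.0
rim L,R,near,far [ 0.5705 -0.2773  0.182 ] [ 0.5535 -0.118   0.182 ] [ 0.4906 -0.2059  0.182 ] [ 0.6484 -0.1896  0.182 ]
knob [0.433 0.041 0.048]
bottle [0.6839 0.1615 0.016 ] [0.665 0.072 0.016]
```

Pot, knob and bottle agree with the earlier values to about 3 mm. Descend, grip and lift.

Emit:
drive_tool(rows=[{"rx": 0, "ry": 0, "rz": 0, "dx": -0.004, "dy": 0, "dz": 0.1, "fingers": 0}, {"rx": 0, "ry": 0, "rz": 0, "dx": 0, "dy": 0, "dz": 0.1, "fingers": 0}, {"rx": 0, "ry": 0, "rz": 0, "dx": 0, "dy": 0, "dz": 0.06, "fingers": 0}, {"rx": 0, "ry": 0, "rz": 0, "dx": 0, "dy": 0, "dz": 0.01, "fingers": 0}, {"rx": 0, "ry": 0, "rz": 0, "dx": 0, "dy": 0, "dz": 0, "fingers": 0}])

```text
clock: 7.75
ee_pos: [0.4654, 0.2719, 0.0089]
orientation: [-1.392, -2.816, 0.001]
force: [0.7, -0.4, -0.0]
grip_width: 0.5
finger_force: 0.0
```

Emit:
drive_tool(rows=[{"rx": 0, "ry": 0, "rz": 0, "dx": 0, "dy": 0, "dz": 0, "fingers": -1}, {"rx": 0, "ry": 0, "rz": 0, "dx": 0, "dy": 0, "dz": 0, "fingers": -1}, {"rx": 0, "ry": 0, "rz": 0, "dx": 0, "dy": 0, "dz": 0, "fingers": -1}, {"rx": 0, "ry": 0, "rz": 0, "dx": 0, "dy": 0, "dz": 0, "fingers": -1}, {"rx": 0, "ry": 0, "rz": 0, "dx": 0, "dy": 0, "dz": 0, "fingers": -1}])

```text
clock: 8.25
ee_pos: [0.4654, 0.2721, 0.0091]
orientation: [1.392, 2.816, 0.001]
force: [-0.2, 0.1, 2.4]
grip_width: 0.124
finger_force: 19.8
```

Emit:
drive_tool(rows=[{"rx": 0, "ry": 0, "rz": 0, "dx": 0, "dy": 0, "dz": 0, "fingers": -1}, {"rx": 0, "ry": 0, "rz": 0, "dx": 0, "dy": 0, "dz": 0, "fingers": -1}, {"rx": 0, "ry": 0, "rz": 0, "dx": 0, "dy": 0, "dz": -0.06, "fingers": -1}, {"rx": 0, "ry": 0, "rz": 0, "dx": 0, "dy": 0, "dz": -0.1, "fingers": -1}, {"rx": 0, "ry": 0, "rz": 0, "dx": 0, "dy": 0, "dz": -0.12, "fingers": -1}])

```text
clock: 8.75
ee_pos: [0.4642, 0.2711, 0.1208]
orientation: [-1.392, -2.815, 0.005]
force: [1.4, 0.8, 0.0]
grip_width: 0.116
finger_force: 19.4
```

```bash
python3 plan.py .568 -.197 .25 96; python3 plan.py .568 -.197 .25 37.4
```

```text
t 8.8 tcp [0.4642 0.2711 0.1208] yaw 37.4 q7 0.07
turn frac [-0.0019 -0.0009 -0.6513] rows>= 7.0
shift frac, axes now [-1.0875 -0.5054 -0.3211]  after turn [-0.1357 -1.191  -0.323 ] rows>= 10.0
t 8.8 tcp [0.4642 0.2711 0.1208] yaw 37.4 q7 0.07
turn frac [-0.002   0.0002 -0.0002] rows>= 1.0
shift frac, axes now [-1.0875 -0.5054 -0.3211]  after turn [-1.0873 -0.5047 -0.323 ] rows>= 10.0
```

Emit:
drive_tool(rows=[{"rx": 0, "ry": 0, "rz": 0, "dx": 0, "dy": 0, "dz": -0.12, "fingers": -1}, {"rx": 0, "ry": 0, "rz": 0, "dx": 0, "dy": 0, "dz": -0.12, "fingers": -1}, {"rx": 0, "ry": 0, "rz": 0, "dx": -0.08, "dy": -0.037, "dz": -0.08, "fingers": -1}, {"rx": 0, "ry": 0, "rz": 0, "dx": -0.106, "dy": -0.049, "dz": 0, "fingers": -1}, {"rx": 0, "ry": 0, "rz": 0, "dx": -0.106, "dy": -0.049, "dz": 0, "fingers": -1}])

```text
clock: 9.25
ee_pos: [0.4936, 0.1452, 0.2498]
orientation: [1.39, 2.816, 0.003]
force: [1.3, 0.6, 0.0]
grip_width: 0.113
finger_force: 19.4
```

Emit:
drive_tool(rows=[{"rx": 0, "ry": 0, "rz": 0, "dx": -0.106, "dy": -0.049, "dz": 0, "fingers": -1}, {"rx": 0, "ry": 0, "rz": 0, "dx": -0.106, "dy": -0.049, "dz": 0, "fingers": -1}, {"rx": 0, "ry": 0, "rz": 0, "dx": -0.106, "dy": -0.049, "dz": 0, "fingers": -1}, {"rx": 0, "ry": 0, "rz": 0, "dx": -0.106, "dy": -0.049, "dz": 0, "fingers": -1}, {"rx": 0, "ry": 0, "rz": 0, "dx": -0.106, "dy": -0.049, "dz": 0, "fingers": -1}])

```text
clock: 9.75
ee_pos: [0.544, -0.0835, 0.2488]
orientation: [1.392, 2.816, 0.0]
force: [0.3, 1.5, -0.5]
grip_width: 0.119
finger_force: 19.4
```

```bash
python3 plan.py .568 -.197 .18 37.4
```

```text
t 9.8 tcp [ 0.544  -0.0835  0.2488] yaw 37.4 q7 0.79
turn frac [ 0.0001 -0.     -0.0001] rows>= 1.0
shift frac, axes now [-0.2618 -0.1246  0.172 ]  after turn [-0.2618 -0.1246  0.172 ] rows>= 3.0
```

Emit:
drive_tool(rows=[{"rx": 0, "ry": 0, "rz": 0, "dx": -0.09, "dy": -0.042, "dz": 0, "fingers": -1}, {"rx": 0, "ry": 0, "rz": 0, "dx": -0.09, "dy": -0.042, "dz": 0, "fingers": -1}, {"rx": 0, "ry": 0, "rz": 0, "dx": -0.082, "dy": -0.04, "dz": 0.05, "fingers": -1}, {"rx": 0, "ry": 0, "rz": 0, "dx": 0, "dy": 0, "dz": 0.07, "fingers": -1}, {"rx": 0, "ry": 0, "rz": 0, "dx": 0, "dy": 0, "dz": 0.05, "fingers": -1}])

```text
clock: 10.25
ee_pos: [0.5675, -0.1963, 0.1789]
orientation: [-1.395, -2.814, 0.001]
force: [0.3, 0.9, -1.3]
grip_width: 0.116
finger_force: 19.4
```

Emit:
drive_tool(rows=[{"rx": 0, "ry": 0, "rz": 0, "dx": 0, "dy": 0, "dz": 0, "fingers": -1}, {"rx": 0, "ry": 0, "rz": 0, "dx": 0, "dy": 0, "dz": 0, "fingers": -0.3}, {"rx": 0, "ry": 0, "rz": 0, "dx": 0, "dy": 0, "dz": 0, "fingers": -0.3}, {"rx": 0, "ry": 0, "rz": 0, "dx": 0, "dy": 0, "dz": 0, "fingers": -0.3}, {"rx": 0, "ry": 0, "rz": 0, "dx": 0, "dy": 0, "dz": -0.05, "fingers": -0.3}])

```text
clock: 10.75
ee_pos: [0.5675, -0.1944, 0.1999]
orientation: [-1.391, -2.815, 0.001]
force: [-0.4, 0.1, -0.1]
grip_width: 0.349
finger_force: 0.0
```

Emit:
drive_tool(rows=[{"rx": 0, "ry": 0, "rz": 0, "dx": 0, "dy": 0, "dz": -0.1, "fingers": -0.3}, {"rx": 0, "ry": 0, "rz": 0, "dx": 0, "dy": 0, "dz": -0.08, "fingers": -0.3}, {"rx": 0, "ry": 0, "rz": 0.087, "dx": 0, "dy": 0, "dz": 0, "fingers": 1}, {"rx": 0, "ry": 0, "rz": 0.087, "dx": 0, "dy": 0, "dz": 0, "fingers": 1}, {"rx": 0, "ry": 0, "rz": 0.087, "dx": 0, "dy": 0, "dz": 0, "fingers": 1}])

```text
clock: 11.25
ee_pos: [0.5685, -0.195, 0.2739]
orientation: [1.942, 2.468, 0.002]
force: [0.4, -0.2, -0.4]
grip_width: 0.571
finger_force: 0.0
```

Emit:
drive_tool(rows=[{"rx": 0, "ry": 0, "rz": 0.087, "dx": 0, "dy": 0, "dz": 0, "fingers": 1}, {"rx": 0, "ry": 0, "rz": 0.087, "dx": 0, "dy": 0, "dz": 0, "fingers": 1}, {"rx": 0, "ry": 0, "rz": 0.087, "dx": 0, "dy": 0, "dz": 0, "fingers": 1}, {"rx": 0, "ry": 0, "rz": 0.087, "dx": 0, "dy": 0, "dz": 0, "fingers": 1}, {"rx": 0, "ry": 0, "rz": 0, "dx": 0, "dy": 0, "dz": 0, "fingers": 1}])

```text
clock: 11.75
ee_pos: [0.5685, -0.1948, 0.2734]
orientation: [2.534, 1.856, 0.001]
force: [-0.1, -0.4, 0.5]
grip_width: 0.985
finger_force: 0.0
```

```bash
python3 plan.py .673 .113 .1 -16; python3 - <<'E'
from h import *
from bench import *
c=read_camera("wrist");np.savez("wrist.npz",**c);cv2.imwrite("pics/w4.png",c["img"][:,:,::-1])
c=read_camera("top");d=c["img"][150:225,300:400,::-1];cv2.imwrite("pics/t4.png",cv2.resize(d,None,fx=5,fy=5,interpolation=3))
E
```

```text
t 11.8 tcp [ 0.5685 -0.1948  0.2734] yaw -17.6 q7 0.12
turn frac [ 0.0006 -0.0001 -0.0172] rows>= 1.0
shift frac, axes now [0.8124 0.0165 0.4337]  after turn [0.8117 0.0389 0.4335] rows>= 8.0
```

View pics/w4.png

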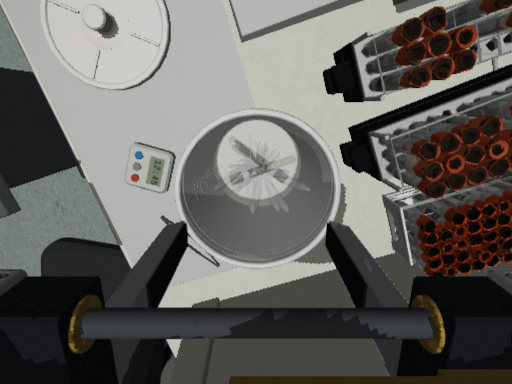

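Both tubes lie on the pot floor around (250,165). The timer and forceps are untouched. Now the lying bottle.

Emit:
drive_tool(rows=[{"rx": 0, "ry": 0, "rz": 0, "dx": 0.116, "dy": 0.002, "dz": 0, "fingers": 0.3}, {"rx": 0, "ry": 0, "rz": 0, "dx": 0.116, "dy": 0.002, "dz": 0, "fingers": 0.3}, {"rx": 0, "ry": 0, "rz": 0, "dx": 0.116, "dy": 0.002, "dz": 0, "fingers": 0.3}, {"rx": 0, "ry": 0, "rz": 0, "dx": 0.116, "dy": 0.002, "dz": 0, "fingers": 0.3}, {"rx": 0, "ry": 0, "rz": 0, "dx": 0.116, "dy": 0.002, "dz": 0, "fingers": 0.3}])

```text
clock: 12.35
ee_pos: [0.6419, 0.027, 0.2731]
orientation: [-2.528, -1.865, -0.001]
force: [1.0, -0.3, 0.9]
grip_width: 0.656
finger_force: 0.0
```

Emit:
drive_tool(rows=[{"rx": 0, "ry": 0, "rz": 0, "dx": 0.116, "dy": 0.002, "dz": 0, "fingers": 0.3}, {"rx": 0, "ry": 0, "rz": 0, "dx": 0.116, "dy": 0.004, "dz": 0, "fingers": 0.3}, {"rx": 0, "ry": 0, "rz": 0, "dx": 0, "dy": 0, "dz": 0.12, "fingers": 0.3}, {"rx": 0, "ry": 0, "rz": 0, "dx": 0, "dy": 0, "dz": 0.12, "fingers": 0.3}, {"rx": 0, "ry": 0, "rz": 0, "dx": 0, "dy": 0, "dz": 0.12, "fingers": 0.3}])

```text
clock: 12.85
ee_pos: [0.6717, 0.1135, 0.1274]
orientation: [2.528, 1.865, 0.001]
force: [1.3, 0.3, -1.1]
grip_width: 0.645
finger_force: 0.0
```

```bash
python3 plan.py .673 .113 .004 -16; python3 - <<'E'
from h import *
from bench import *
c=read_camera("wrist");np.savez("wrist.npz",**c);cv2.imwrite("pics/w5.png",c["img"][:,:,::-1])
E
```

```text
t 12.8 tcp [0.6717 0.1135 0.1274] yaw -17.1 q7 -0.29
turn frac [ 0.0004 -0.0004 -0.0127] rows>= 1.0
shift frac, axes now [-0.0004  0.0033  0.3085]  after turn [-3.000e-04  3.500e-03  3.085e-01] rows>= 3.0
```

View pics/w5.png

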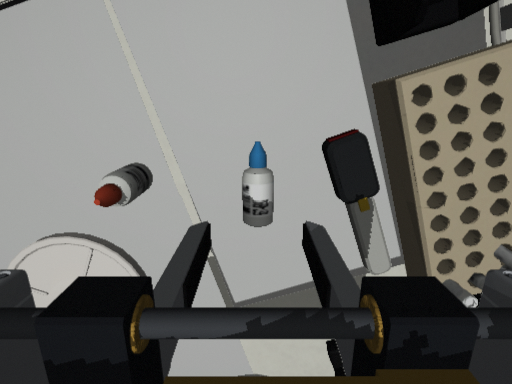

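The bottle is centred between the fingers and aligned: axis at column 258, tip (257,143), bottom (258,222). Descend and grip.

Emit:
drive_tool(rows=[{"rx": 0, "ry": 0, "rz": 0, "dx": 0, "dy": 0.003, "dz": 0.11, "fingers": 0.3}, {"rx": 0, "ry": 0, "rz": 0, "dx": 0, "dy": 0, "dz": 0.11, "fingers": 0.3}, {"rx": 0, "ry": 0, "rz": 0, "dx": 0, "dy": 0, "dz": 0.06, "fingers": 0.3}, {"rx": 0, "ry": 0, "rz": 0, "dx": 0, "dy": 0, "dz": 0.02, "fingers": 0.3}, {"rx": 0, "ry": 0, "rz": 0, "dx": 0, "dy": 0, "dz": 0, "fingers": 0.3}])

```text
clock: 13.4
ee_pos: [0.673, 0.1124, 0.0091]
orientation: [-2.531, -1.861, 0.001]
force: [0.0, -0.9, 0.6]
grip_width: 0.651
finger_force: 0.0
```

Emit:
drive_tool(rows=[{"rx": 0, "ry": 0, "rz": 0, "dx": 0, "dy": 0, "dz": 0, "fingers": -1}, {"rx": 0, "ry": 0, "rz": 0, "dx": 0, "dy": 0, "dz": 0, "fingers": -1}, {"rx": 0, "ry": 0, "rz": 0, "dx": 0, "dy": 0, "dz": 0, "fingers": -1}, {"rx": 0, "ry": 0, "rz": 0, "dx": 0, "dy": 0, "dz": 0, "fingers": -1}, {"rx": 0, "ry": 0, "rz": 0, "dx": 0, "dy": 0, "dz": 0, "fingers": -1}])

```text
clock: 13.9
ee_pos: [0.6731, 0.1128, 0.0094]
orientation: [2.532, 1.86, 0.001]
force: [-0.9, 1.2, 7.5]
grip_width: 0.328
finger_force: 20.0
```

Emit:
drive_tool(rows=[{"rx": 0, "ry": 0, "rz": 0, "dx": 0, "dy": 0, "dz": -0.04, "fingers": -1}, {"rx": 0, "ry": 0, "rz": 0, "dx": 0, "dy": 0, "dz": -0.1, "fingers": -1}, {"rx": 0, "ry": 0, "rz": 0, "dx": 0, "dy": 0, "dz": -0.12, "fingers": -1}, {"rx": 0, "ry": 0, "rz": 0, "dx": 0, "dy": 0, "dz": -0.12, "fingers": -1}, {"rx": 0, "ry": 0, "rz": 0, "dx": 0, "dy": 0, "dz": -0.12, "fingers": -1}])

```text
clock: 14.4
ee_pos: [0.6724, 0.1122, 0.2118]
orientation: [2.533, 1.859, 0.001]
force: [0.8, 0.5, 0.1]
grip_width: 0.325
finger_force: 20.0
```

```bash
python3 plan.py .568 -.197 .25 -17
```

```text
t 14.4 tcp [0.6724 0.1122 0.2118] yaw -17.5 q7 -0.33
turn frac [ 0.0003 -0.0001 -0.005 ] rows>= 1.0
shift frac, axes now [-0.8157 -0.0172 -0.0956]  after turn [-0.8156 -0.0237 -0.0955] rows>= 7.0
```

Emit:
drive_tool(rows=[{"rx": 0, "ry": 0, "rz": 0, "dx": -0.1, "dy": -0.003, "dz": -0.06, "fingers": -1}, {"rx": 0, "ry": 0, "rz": 0, "dx": -0.11, "dy": -0.003, "dz": -0.04, "fingers": -1}, {"rx": 0, "ry": 0, "rz": 0, "dx": -0.12, "dy": -0.003, "dz": 0, "fingers": -1}, {"rx": 0, "ry": 0, "rz": 0, "dx": -0.12, "dy": -0.003, "dz": 0, "fingers": -1}, {"rx": 0, "ry": 0, "rz": 0, "dx": -0.12, "dy": -0.003, "dz": 0, "fingers": -1}])

```text
clock: 14.9
ee_pos: [0.5977, -0.105, 0.25]
orientation: [2.532, 1.859, 0.002]
force: [1.5, 0.4, -0.6]
grip_width: 0.327
finger_force: 20.0
```

Emit:
drive_tool(rows=[{"rx": 0, "ry": 0, "rz": 0, "dx": -0.12, "dy": -0.002, "dz": 0, "fingers": -1}, {"rx": 0, "ry": 0, "rz": 0, "dx": -0.12, "dy": 0, "dz": 0, "fingers": -1}, {"rx": 0, "ry": 0, "rz": 0, "dx": 0, "dy": 0, "dz": 0.08, "fingers": -1}, {"rx": 0, "ry": 0, "rz": 0, "dx": 0, "dy": 0, "dz": 0.08, "fingers": -1}, {"rx": 0, "ry": 0, "rz": 0, "dx": 0, "dy": 0, "dz": 0.02, "fingers": -1}])

```text
clock: 15.4
ee_pos: [0.5676, -0.1944, 0.1749]
orientation: [-2.531, -1.857, 0.003]
force: [0.1, -0.0, 0.4]
grip_width: 0.324
finger_force: 20.0
```

Emit:
drive_tool(rows=[{"rx": 0, "ry": 0, "rz": 0, "dx": 0, "dy": 0, "dz": 0, "fingers": -1}, {"rx": 0, "ry": 0, "rz": 0, "dx": 0, "dy": 0, "dz": 0, "fingers": 0.1}, {"rx": 0, "ry": 0, "rz": 0, "dx": 0, "dy": 0, "dz": 0, "fingers": 0.1}, {"rx": 0, "ry": 0, "rz": 0, "dx": 0, "dy": 0, "dz": 0, "fingers": 0.1}, {"rx": 0, "ry": 0, "rz": 0, "dx": 0, "dy": 0, "dz": -0.05, "fingers": 0.1}])

```text
clock: 15.9
ee_pos: [0.5685, -0.1939, 0.1958]
orientation: [-2.53, -1.859, 0.003]
force: [-0.1, 0.1, 1.1]
grip_width: 0.549
finger_force: 0.0
```

Emit:
drive_tool(rows=[{"rx": 0, "ry": 0, "rz": 0, "dx": 0, "dy": 0, "dz": -0.1, "fingers": 0.1}, {"rx": 0, "ry": 0, "rz": 0, "dx": 0, "dy": 0, "dz": -0.08, "fingers": 0.1}, {"rx": 0, "ry": 0, "rz": 0, "dx": 0, "dy": 0, "dz": 0, "fingers": 0.1}, {"rx": 0, "ry": 0, "rz": 0, "dx": 0, "dy": 0, "dz": 0, "fingers": 0.1}, {"rx": 0, "ry": 0, "rz": 0, "dx": 0, "dy": 0, "dz": 0, "fingers": 0.1}])

```text
clock: 16.4
ee_pos: [0.5689, -0.1942, 0.268]
orientation: [-2.531, -1.859, 0.001]
force: [-0.1, 0.1, -0.1]
grip_width: 0.548
finger_force: 0.0
```

```bash
python3 plan.py .433 .043 .15 73;python3 plan.py .433 .043 .15 -17; python3 - <<'E'
from h import *
from bench import *
c=read_camera("wrist");np.savez("wrist.npz",**c);cv2.imwrite("pics/w6.png",c["img"][:,:,::-1])
E
```

```text
t 16.4 tcp [ 0.5689 -0.1942  0.268 ] yaw -17.4 q7 0.12
turn frac [-5.000e-04  5.000e-04  9.955e-01] rows>= 11.0
shift frac, axes now [ 0.4641 -0.5013  0.2955]  after turn [-0.4983 -0.4676  0.295 ] rows>= 6.0
t 16.4 tcp [ 0.5689 -0.1942  0.268 ] yaw -17.4 q7 0.12
turn frac [-0.0006 -0.     -0.0045] rows>= 1.0
shift frac, axes now [ 0.4641 -0.5013  0.2955]  after turn [ 0.4676 -0.4983  0.295 ] rows>= 6.0
```

View pics/w6.png

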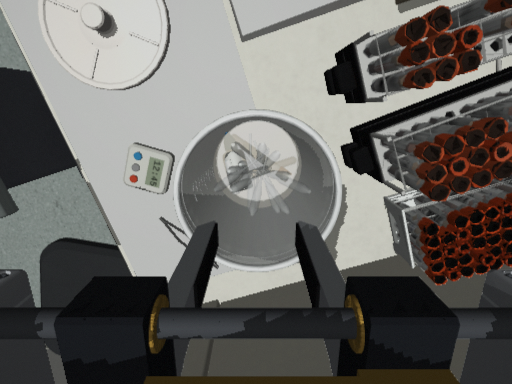

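All three grips are released. The bottle shows inside the pot at about (238,165), and the rim is unchanged: left (174,190), right (342,190). From here I'll use numbers only, having used up the pictures: a w4/w6 difference plus rim and knob fits.

```bash
python3 - <<'E'
from h import *
np.set_printoptions(precision=4,suppress=True)
a,b=cv2.imread("pics/w4.png"),cv2.imread("pics/w6.png")
d=(cv2.GaussianBlur(cv2.absdiff(a,b),(5,5),0).max(2)>25).astype(np.uint8)[:205]
n,_,st,ce=cv2.connectedComponentsWithStats(d);print([(s.tolist(),c.round(0).tolist()) for s,c in zip(st[1:],ce[1:]) if s[4]>25])
W=load("wrist");P=cloud(W)
q=P[(np.hypot(P[...,0]-.568,P[...,1]+.197)<.05)];print("inside z pct",np.percentile(q[:,2],[1,10,50,90,99]))
Q=P.reshape(-1,3);g=np.indices((384,512)).reshape(2,-1).T
m=(g[:,0]<265)&(abs(Q[:,2]-.183)<.006)&(np.hypot(Q[:,0]-.568,Q[:,1]+.197)<.1)
Q1=Q[m]
for r in(.077,):
    o=least_squares(lambda p:np.hypot(Q1[:,0]-p[0],Q1[:,1]-p[1])-p[2],(.568,-.197,r),loss="cauchy",f_scale=.002);print("rim",len(Q1),o.x)
# pixel rim
e=[atz(W,p,.184) for p in((174,190),(342,190),(257,109.5),(257,270))];print("px rim",(e[0]+e[1])/2,(e[2]+e[3])/2)
k=(g[:,0]<200)&(abs(Q[:,2]-.047)<.006)&(np.hypot(Q[:,0]-.433,Q[:,1]-.043)<.03)
print("knob depth",k.sum(),Q[k].mean(0),(Q[k].min(0)+Q[k].max(0))/2,"px",atz(W,(94,16),.048))
E
```

```text
[([43, 0, 12, 45, 154], [47.0, 18.0]), ([391, 0, 9, 14, 68], [395.0, 6.0]), ([322, 0, 190, 177, 7264], [427.0, 59.0]), ([0, 5, 88, 177, 734], [45.0, 98.0]), ([95, 8, 11, 23, 100], [101.0, 21.0]), ([108, 17, 11, 22, 80], [115.0, 29.0]), ([139, 21, 33, 65, 295], [160.0, 56.0]), ([92, 49, 9, 30, 119], [96.0, 64.0]), ([369, 77, 143, 66, 2270], [447.0, 112.0]), ([210, 114, 98, 19, 279], [257.0, 119.0]), ([468, 117, 14, 9, 55], [474.0, 120.0]), ([370, 117, 142, 88, 4436], [451.0, 168.0]), ([479, 119, 8, 8, 37], [483.0, 122.0]), ([463, 128, 12, 7, 31], [468.0, 130.0]), ([430, 131, 16, 11, 63], [435.0, 135.0]), ([223, 135, 65, 66, 967], [242.0, 172.0]), ([411, 139, 15, 15, 64], [416.0, 145.0]), ([236, 140, 13, 10, 29], [242.0, 144.0]), ([136, 142, 41, 18, 168], [159.0, 149.0]), ([380, 147, 10, 12, 60], [384.0, 152.0]), ([256, 150, 14, 11, 42], [263.0, 155.0]), ([133, 153, 7, 8, 28], [135.0, 157.0]), ([413, 160, 11, 13, 58], [418.0, 165.0]), ([168, 162, 7, 21, 47], [171.0, 172.0]), ([385, 163, 8, 9, 45], [388.0, 167.0]), ([272, 167, 19, 8, 48], [282.0, 170.0]), ([133, 173, 7, 8, 32], [137.0, 176.0]), ([177, 173, 9, 32, 141], [180.0, 192.0]), ([273, 173, 11, 10, 45], [277.0, 178.0]), ([332, 174, 5, 31, 109], [334.0, 191.0]), ([129, 176, 7, 8, 31], [132.0, 180.0]), ([90, 183, 14, 22, 88], [96.0, 194.0]), ([337, 183, 7, 22, 89], [340.0, 194.0]), ([135, 186, 28, 8, 71], [147.0, 189.0]), ([7, 188, 12, 17, 64], [12.0, 196.0]), ([484, 191, 26, 12, 109], [496.0, 196.0]), ([472, 194, 11, 11, 48], [478.0, 201.0]), ([500, 199, 12, 6, 34], [504.0, 203.0])]
inside z pct [0.0395 0.1193 0.3812 0.3894 0.3926]
rim 2976 [ 0.5702 -0.1962  0.0758]
px rim [ 0.5726 -0.191   0.184 ] [ 0.5699 -0.1966  0.184 ]
knob depth 536 [0.4353 0.0404 0.0466] [0.4343 0.0414 0.0455] px [0.437 0.039 0.048]
```

The bottle in the pot is confirmed by the changed region at (223–288,135–201). Pot (0.570,-0.196), knob (0.434,0.042). Now the lid.

Emit:
drive_tool(rows=[{"rx": 0, "ry": 0, "rz": 0, "dx": 0.077, "dy": -0.083, "dz": 0, "fingers": 0.2}, {"rx": 0, "ry": 0, "rz": 0, "dx": 0.077, "dy": -0.083, "dz": 0, "fingers": 0.2}, {"rx": 0, "ry": 0, "rz": 0, "dx": 0.077, "dy": -0.083, "dz": 0, "fingers": 0.2}, {"rx": 0, "ry": 0, "rz": 0, "dx": 0.077, "dy": -0.083, "dz": 0, "fingers": 0.2}, {"rx": 0, "ry": 0, "rz": 0, "dx": 0.077, "dy": -0.083, "dz": 0, "fingers": 0.2}])

```text
clock: 16.95
ee_pos: [0.4555, 0.0034, 0.268]
orientation: [2.532, 1.86, -0.002]
force: [0.6, 0.7, -0.9]
grip_width: 0.602
finger_force: 0.0
```

Emit:
drive_tool(rows=[{"rx": 0, "ry": 0, "rz": 0, "dx": 0.077, "dy": -0.083, "dz": 0, "fingers": 0.2}, {"rx": 0, "ry": 0, "rz": 0, "dx": 0, "dy": 0, "dz": 0.12, "fingers": 0.2}, {"rx": 0, "ry": 0, "rz": 0, "dx": 0, "dy": 0, "dz": 0.12, "fingers": 0.2}, {"rx": 0, "ry": 0, "rz": 0, "dx": 0, "dy": 0, "dz": 0.06, "fingers": 0.2}, {"rx": 0, "ry": 0, "rz": 0, "dx": 0, "dy": 0, "dz": 0, "fingers": 0.2}])

```text
clock: 17.45
ee_pos: [0.4321, 0.0407, 0.1457]
orientation: [-2.532, -1.859, 0.01]
force: [0.2, 0.1, 0.2]
grip_width: 0.599
finger_force: 0.0
```

```bash
python3 - <<'E'
from h import *
from bench import *
np.set_printoptions(precision=4,suppress=True)
W=read_camera("wrist");Q=cloud(W).reshape(-1,3)
k=(abs(Q[:,2]-.048)<.008)&(np.hypot(Q[:,0]-.434,Q[:,1]-.042)<.03);K=Q[k]
print("knob",k.sum(),K.mean(0),(K.min(0)+K.max(0))/2,np.ptp(K,0),np.median(K[:,2]))
L=Q[(abs(Q[:,2]-.020)<.006)&(np.hypot(Q[:,0]-.434,Q[:,1]-.042)<.1)];print("lid",len(L),L.min(0),L.max(0),np.median(L[:,2]))
T=read_camera("top");A=cloud(T)
for n,c in(("top",T),("scene",read_camera("scene"))):
    Q=cloud(c).reshape(-1,3);Q=Q[(abs(Q[:,2]-.183)<.008)];Q=Q[np.hypot(Q[:,0]-.568,Q[:,1]+.195)<.095]
    print(n,len(Q),least_squares(lambda p:np.hypot(Q[:,0]-p[0],Q[:,1]-p[1])-.078,(.568,-.195),loss="cauchy",f_scale=.002).x)
E
python3 plan.py .434 .042 .024 -17
```

```text
knob 671 [0.4347 0.043  0.0468] [0.4345 0.042  0.0446] [0.0283 0.0286 0.009 ] 0.04709103985736626
lid 17459 [ 0.35   -0.0422  0.0148] [0.5181 0.1256 0.0257] 0.01834489967561321
top 464 [ 0.5688 -0.1934]
scene 813 [ 0.5701 -0.198 ]
t 17.6 tcp [0.4351 0.0414 0.1496] yaw -17.4 q7 -0.47
turn frac [ 0.0003 -0.0001 -0.0049] rows>= 1.0
shift frac, axes now [ 0.0005 -0.0033  0.314 ]  after turn [ 0.0006 -0.0031  0.314 ] rows>= 3.0
```

The knob and lid centre at (0.4343, 0.042), right under the tool. Descend and grip.

Emit:
drive_tool(rows=[{"rx": 0, "ry": 0, "rz": 0, "dx": 0.001, "dy": -0.001, "dz": 0.1, "fingers": 0.2}, {"rx": 0, "ry": 0, "rz": 0, "dx": 0, "dy": 0, "dz": 0.1, "fingers": 0.2}, {"rx": 0, "ry": 0, "rz": 0, "dx": 0, "dy": 0, "dz": 0.08, "fingers": 0.2}, {"rx": 0, "ry": 0, "rz": 0, "dx": 0, "dy": 0, "dz": 0.02, "fingers": 0.2}, {"rx": 0, "ry": 0, "rz": 0, "dx": 0, "dy": 0, "dz": 0, "fingers": 0.2}])

```text
clock: 18.1
ee_pos: [0.4347, 0.0419, 0.0291]
orientation: [-2.532, -1.859, 0.001]
force: [0.2, -0.8, 0.4]
grip_width: 0.598
finger_force: 0.0
```

```bash
python3 plan.py .4343 .042 .024 -17
```

```text
t 18.1 tcp [0.4347 0.0419 0.0291] yaw -17.4 q7 -0.27
turn frac [-0.0003  0.0002 -0.0049] rows>= 1.0
shift frac, axes now [-0.     -0.0009  0.0129]  after turn [-0.     -0.0009  0.0129] rows>= 1.0
```

Emit:
drive_tool(rows=[{"rx": 0, "ry": 0, "rz": 0, "dx": 0, "dy": -0.001, "dz": 0.01, "fingers": 0.2}, {"rx": 0, "ry": 0, "rz": 0, "dx": 0, "dy": 0, "dz": 0, "fingers": -1}, {"rx": 0, "ry": 0, "rz": 0, "dx": 0, "dy": 0, "dz": 0, "fingers": -1}, {"rx": 0, "ry": 0, "rz": 0, "dx": 0, "dy": 0, "dz": 0, "fingers": -1}, {"rx": 0, "ry": 0, "rz": 0, "dx": 0, "dy": 0, "dz": 0, "fingers": -1}], newtons=40)

```text
clock: 18.6
ee_pos: [0.4341, 0.0423, 0.0251]
orientation: [2.532, 1.859, 0.001]
force: [-0.1, -0.0, 0.5]
grip_width: 0.292
finger_force: 0.5
```

Emit:
drive_tool(rows=[{"rx": 0, "ry": 0, "rz": 0, "dx": 0, "dy": 0, "dz": 0, "fingers": -1}, {"rx": 0, "ry": 0, "rz": 0, "dx": 0, "dy": 0, "dz": 0, "fingers": -1}, {"rx": 0, "ry": 0, "rz": 0, "dx": 0, "dy": 0, "dz": 0, "fingers": -1}, {"rx": 0, "ry": 0, "rz": 0, "dx": 0, "dy": 0, "dz": -0.03, "fingers": -1}, {"rx": 0, "ry": 0, "rz": 0, "dx": 0, "dy": 0, "dz": -0.06, "fingers": -1}], newtons=40)

```text
clock: 19.1
ee_pos: [0.4328, 0.0415, 0.0606]
orientation: [-2.532, -1.859, 0.005]
force: [0.9, -0.5, -1.3]
grip_width: 0.279
finger_force: 40.0
```

Emit:
drive_tool(rows=[{"rx": 0, "ry": 0, "rz": 0, "dx": 0, "dy": 0, "dz": -0.08, "fingers": -1}, {"rx": 0, "ry": 0, "rz": 0, "dx": 0, "dy": 0, "dz": -0.11, "fingers": -1}, {"rx": 0, "ry": 0, "rz": 0, "dx": 0, "dy": 0, "dz": -0.11, "fingers": -1}, {"rx": 0, "ry": 0, "rz": 0, "dx": 0, "dy": 0, "dz": -0.11, "fingers": -1}, {"rx": 0, "ry": 0, "rz": 0, "dx": 0, "dy": 0, "dz": -0.11, "fingers": -1}], newtons=40)

```text
clock: 19.6
ee_pos: [0.4333, 0.0412, 0.2712]
orientation: [2.533, 1.858, 0.0]
force: [0.9, 0.9, -1.9]
grip_width: 0.278
finger_force: 40.0
```

```bash
python3 plan.py .57 -.196 .26 -17.4
```

```text
t 19.6 tcp [0.4333 0.0412 0.2712] yaw -17.5 q7 -0.59
turn frac [ 0.0003 -0.     -0.0009] rows>= 1.0
shift frac, axes now [-0.463   0.5042  0.0282]  after turn [-0.4637  0.5035  0.028 ] rows>= 6.0
```

Emit:
drive_tool(rows=[{"rx": 0, "ry": 0, "rz": 0, "dx": -0.058, "dy": 0.063, "dz": 0, "fingers": -1}, {"rx": 0, "ry": 0, "rz": 0, "dx": -0.058, "dy": 0.063, "dz": 0, "fingers": -1}, {"rx": 0, "ry": 0, "rz": 0, "dx": -0.058, "dy": 0.063, "dz": 0, "fingers": -1}, {"rx": 0, "ry": 0, "rz": 0, "dx": -0.058, "dy": 0.063, "dz": 0, "fingers": -1}, {"rx": 0, "ry": 0, "rz": 0, "dx": -0.058, "dy": 0.063, "dz": 0, "fingers": -1}])

```text
clock: 20.1
ee_pos: [0.5194, -0.1079, 0.2694]
orientation: [2.532, 1.859, 0.0]
force: [-0.3, 1.1, -0.4]
grip_width: 0.278
finger_force: 40.0
```

Emit:
drive_tool(rows=[{"rx": 0, "ry": 0, "rz": 0, "dx": -0.058, "dy": 0.063, "dz": 0, "fingers": -1}, {"rx": 0, "ry": 0, "rz": 0, "dx": -0.058, "dy": 0.063, "dz": 0, "fingers": -1}, {"rx": 0, "ry": 0, "rz": 0, "dx": -0.058, "dy": 0.063, "dz": 0, "fingers": -1}, {"rx": 0, "ry": 0, "rz": 0, "dx": 0, "dy": 0, "dz": 0, "fingers": -1}, {"rx": 0, "ry": 0, "rz": 0, "dx": 0, "dy": 0, "dz": 0, "fingers": -1}])

```text
clock: 20.6
ee_pos: [0.57, -0.1962, 0.2688]
orientation: [-2.534, -1.857, 0.002]
force: [0.2, 0.6, -1.4]
grip_width: 0.281
finger_force: 40.0
```

```bash
python3 - <<'E'
from h import *
from bench import *
np.set_printoptions(precision=4,suppress=True)
W=read_camera("wrist");Q=cloud(W).reshape(-1,3)
z0=sense()["ee_pos"][2]-.005
L=Q[(abs(Q[:,2]-z0)<.02)&(np.hypot(Q[:,0]-.57,Q[:,1]+.196)<.11)];print("lid top",len(L),L.min(0),L.max(0),np.median(L[:,2]))
if len(L)>50:
    A=np.c_[L[:,:2],np.ones(len(L))];r=least_squares(lambda p:A@p-L[:,2],[0,0,z0],loss="cauchy",f_scale=.002).x;print("slope",r)
E
python3 plan.py .57 -.196 .21 -17.4
```

```text
lid top 33718 [ 0.487  -0.2638  0.2592] [ 0.6549 -0.1132  0.2839] 0.26191905855713515
slope [0.0002 0.0017 0.2622]
t 20.6 tcp [ 0.5701 -0.1952  0.2689] yaw -17.5 q7 0.16
turn frac [-0.0005  0.0001 -0.0007] rows>= 1.0
shift frac, axes now [-0.0019  0.0005  0.1472]  after turn [-0.0019  0.0004  0.1472] rows>= 2.0
```

The lid is level and centred (x extents give a centre of 0.571). Lower it gently, watching the force.

Emit:
drive_tool(rows=[{"rx": 0, "ry": 0, "rz": 0, "dx": -0.001, "dy": 0, "dz": 0.05, "fingers": -1}, {"rx": 0, "ry": 0, "rz": 0, "dx": 0, "dy": 0, "dz": 0.05, "fingers": -1}, {"rx": 0, "ry": 0, "rz": 0, "dx": 0, "dy": 0, "dz": 0.03, "fingers": -1}, {"rx": 0, "ry": 0, "rz": 0, "dx": 0, "dy": 0, "dz": 0.02, "fingers": -1}, {"rx": 0, "ry": 0, "rz": 0, "dx": 0, "dy": 0, "dz": 0, "fingers": -1}])

```text
clock: 21.15
ee_pos: [0.5702, -0.1951, 0.2083]
orientation: [-2.531, -1.86, 0.001]
force: [-0.1, -0.2, -0.8]
grip_width: 0.281
finger_force: 40.0
```

Emit:
drive_tool(rows=[{"rx": 0, "ry": 0, "rz": 0, "dx": 0, "dy": 0, "dz": 0.01, "fingers": -1}, {"rx": 0, "ry": 0, "rz": 0, "dx": 0, "dy": 0, "dz": 0.01, "fingers": -1}, {"rx": 0, "ry": 0, "rz": 0, "dx": 0, "dy": 0, "dz": 0.005, "fingers": -1}, {"rx": 0, "ry": 0, "rz": 0, "dx": 0, "dy": 0, "dz": 0, "fingers": -1}, {"rx": 0, "ry": 0, "rz": 0, "dx": 0, "dy": 0, "dz": 0, "fingers": -1}])

```text
clock: 21.65
ee_pos: [0.5706, -0.1958, 0.1988]
orientation: [2.532, 1.859, 0.0]
force: [-0.6, 0.2, -2.0]
grip_width: 0.279
finger_force: 40.0
```

Emit:
drive_tool(rows=[{"rx": 0, "ry": 0, "rz": 0, "dx": 0, "dy": 0, "dz": 0.005, "fingers": -1}, {"rx": 0, "ry": 0, "rz": 0, "dx": 0, "dy": 0, "dz": 0.005, "fingers": -1}, {"rx": 0, "ry": 0, "rz": 0, "dx": 0, "dy": 0, "dz": 0.0, "fingers": -1}, {"rx": 0, "ry": 0, "rz": 0, "dx": 0, "dy": 0, "dz": 0, "fingers": -1}, {"rx": 0, "ry": 0, "rz": 0, "dx": 0, "dy": 0, "dz": 0, "fingers": -1}])

```text
clock: 22.15
ee_pos: [0.5705, -0.1958, 0.1947]
orientation: [-2.532, -1.859, 0.0]
force: [-0.8, -0.1, -1.1]
grip_width: 0.28
finger_force: 40.0
```

```bash
cat > lid.py <<'E'
from h import *
from bench import *
np.set_printoptions(precision=4,suppress=True)
for n in("wrist","top"):
    Q=cloud(read_camera(n)).reshape(-1,3)
    L=Q[(abs(Q[:,2]-.189)<.012)&(np.hypot(Q[:,0]-.57,Q[:,1]+.196)<.09)]
    if len(L)<50: continue
    A=np.c_[L[:,0]-.57,L[:,1]+.196,np.ones(len(L))]
    print(n,len(L),L.min(0),L.max(0),"plane",least_squares(lambda p:A@p-L[:,2],[0,0,.19],loss="cauchy",f_scale=.002).x)
s=sense();print(s["ee_pos"],s["force"],s["clock"])
E
python3 lid.py
```

```text
wrist 33447 [ 0.4878 -0.2637  0.1851] [ 0.6555 -0.1127  0.201 ] plane [0.0012 0.0026 0.1879]
top 326 [ 0.5489 -0.1723  0.1794] [ 0.6533 -0.1089  0.1959] plane [0.0239 0.0414 0.1858]
[ 0.5706 -0.1958  0.1947] [ 0.1049 -0.1893  0.2739] 22.25
```

Emit:
drive_tool(rows=[{"rx": 0, "ry": 0, "rz": 0, "dx": 0, "dy": 0, "dz": 0.004, "fingers": -1}, {"rx": 0, "ry": 0, "rz": 0, "dx": 0, "dy": 0, "dz": 0, "fingers": -1}, {"rx": 0, "ry": 0, "rz": 0, "dx": 0, "dy": 0, "dz": 0.0, "fingers": -1}, {"rx": 0, "ry": 0, "rz": 0, "dx": 0, "dy": 0, "dz": 0, "fingers": -1}, {"rx": 0, "ry": 0, "rz": 0, "dx": 0, "dy": 0, "dz": 0, "fingers": -1}])

```text
clock: 22.75
ee_pos: [0.5708, -0.1959, 0.1935]
orientation: [2.532, 1.859, 0.001]
force: [-0.1, -0.2, 6.5]
grip_width: 0.281
finger_force: 40.0
```

Contact at 6.5 N straight up, with no side load, so the lid is seated. Release and rise.

Emit:
drive_tool(rows=[{"rx": 0, "ry": 0, "rz": 0, "dx": 0, "dy": 0, "dz": 0, "fingers": 0}, {"rx": 0, "ry": 0, "rz": 0, "dx": 0, "dy": 0, "dz": 0, "fingers": 0}, {"rx": 0, "ry": 0, "rz": 0, "dx": 0, "dy": 0, "dz": 0.0, "fingers": 0}, {"rx": 0, "ry": 0, "rz": 0, "dx": 0, "dy": 0, "dz": -0.03, "fingers": 0}, {"rx": 0, "ry": 0, "rz": 0, "dx": 0, "dy": 0, "dz": -0.06, "fingers": 0}])

```text
clock: 23.25
ee_pos: [0.5698, -0.1955, 0.2289]
orientation: [-2.531, -1.858, 0.003]
force: [0.2, 0.4, 0.3]
grip_width: 0.499
finger_force: 0.0
```

Emit:
drive_tool(rows=[{"rx": 0, "ry": 0, "rz": 0, "dx": 0, "dy": 0, "dz": -0.1, "fingers": 0}, {"rx": 0, "ry": 0, "rz": 0, "dx": 0, "dy": 0, "dz": -0.1, "fingers": 0}, {"rx": 0, "ry": 0, "rz": 0, "dx": 0, "dy": 0, "dz": 0, "fingers": 0}, {"rx": 0, "ry": 0, "rz": 0, "dx": 0, "dy": 0, "dz": 0, "fingers": 0}, {"rx": 0, "ry": 0, "rz": 0, "dx": 0, "dy": 0, "dz": 0, "fingers": 0}])

```text
clock: 23.75
ee_pos: [0.5702, -0.1955, 0.3086]
orientation: [-2.532, -1.859, 0.001]
force: [0.5, 0.2, -0.5]
grip_width: 0.5
finger_force: 0.0
```

```bash
python3 lid.py; python3 - <<'E'
from h import *
from bench import *
W=read_camera("wrist");Q=cloud(W).reshape(-1,3)
b=Q[(Q[:,2]>.16)&(Q[:,2]<.183)&(np.hypot(Q[:,0]-.57,Q[:,1]+.196)<.1)];print(len(b),b.min(0),b.max(0))
k=Q[(abs(Q[:,2]-.216)<.006)&(np.hypot(Q[:,0]-.57,Q[:,1]+.196)<.04)];print("knob",len(k),k.mean(0))
E
```

```text
wrist 17538 [ 0.488  -0.2802  0.1839] [ 0.6557 -0.1128  0.2   ] plane [0.0023 0.0017 0.1873]
top 736 [ 0.519  -0.1913  0.1772] [ 0.6551 -0.109   0.1965] plane [0.0116 0.0274 0.1864]
[ 0.5701 -0.1955  0.3082] [-0.22    0.8452 -0.5834] 23.85Traceback (most recent call last):
  File "<stdin>", line 4, in <module>
    return umr_minimum(a, axis, None, out, keepdims, initial, where)
ValueError: zero-size array to reduction operation minimum which has no identity
```

The lid is level (slope under 0.003 rad). Its top reads 187.3 mm, and this camera read it 1.7 mm low on the bench too, so it matches the 189 mm of home. It is centred within about 2 mm. I'll hand in.

```bash
python3 -c "
from bench import *
print(sign_off())"
```

```text
the job is handed in; nothing more can be done
None
```

The job is handed in after about 24 s of the 70 s: both tubes and the lying bottle are in the pot, the lid measured level, at home height and centred to about 2 mm, and the sign-off returned no verdict.

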